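Open the fume damper fully and start the fan

ROBOT

A 7-joint arm with a two-finger parallel gripper is mounted at the origin on the work surface. World frame = base frame: x ahead of the robot, y to its left, z up, the work surface at z = 0. Lengths are in m, angles in rad, forces in N, time in s.
With the tool pointing down it reaches from about 0.425 to 0.925 m from the base axis. Payload 6.8 kg.
Tool frame: the origin (TCP) lies midway between the tips of the shut fingers; the grasp point (between the pads) lies 19 mm behind it; x points along the fingers, z is the direction in which the jaws open and shut, and the axes are right-handed (so a half turn about x gives the same grasp; the last joint's range is limited). The gripper opens to 85 mm and grips with 20 to 120 N. Pads are 22 mm wide; open, the fingers measure 114 mm over their backs; the gripper's body (76 mm by 85 mm) begins 54 mm behind the grasp point. The pads swing forward as they close: fully open they stand 13 mm farther back than shut.
Start: joints at [1.099, 0.477, 0.022, 1.555, -0.011, 1.109, -0.083], TCP at [0.24, -0.631, 0.231] pointing down, gripper open.
Joint ranges: [-2.96, 2.96], [-0.34, 2.1], [-1.41, 1.46], [0.24, 2.44], [-1.37, 4.51], [0.17, 1.92], [-2.96, 2.96]. Speed limits (rad/s): [2.39, 2.39, 3.14, 3.14, 3.14, 3.14, 3.14].

INTERFACE

Orientations are given as a unit quaternion [w, x, y, z].
In Python, from station import bot gives the robot as it stands. The module is installed in compiled form; this text tells all that it offers.
- The arm moves only by the shell command python3 -m jog 'ROWS' [FORCE]. ROWS is text: rows parted by semicolons, each of 7 numbers parted by spaces: the shift along the tool's x, y, z in mm, then the turn, a rotation vector about the tool's x, y, z in units of 6 degrees (1.0 is 6 degrees), then the finger opening in mm, from 0 to 85.4. A call has 1 to 5 rows; each row shifts and turns the commanded pose from where the row before left it, along the tool's axes as they then stand; what a row does not reach is not made up. A row lasts 1/10 s, in which the tool goes at most 50 mm and 8.59 degrees, less where a joint would pass 70% of its speed; a pose out of reach is approached as far as the arm can. A call with a gripper value outside its range is refused whole. The fingers move at their own pace and stop on an object; FORCE is the grip in N (left out, the last holds). Time passes only in rows, so rows that do not move let the fingers close. It gives the time, the measured TCP pose, the force and the opening at its end, in the units of the state.
- bot.get_obs(): the state, without advancing time (a new reading comes with each control period).
- bot.read_camera(name): name is "side" or "top" or "wrist"; returns (picture, depth): 400x640x3 uint8, red, green, blue; 400x640 float32, m along the optical axis (not along the pixel's ray), 0 where there is no reading.
- bot.calibration(name): a dict with "fx", "fy", "cx", "cy" (pixels), "T" (4x4, takes a point from camera to world coordinates). Camera axes: x right, y up, looking along -z (the intrinsics and any distortion apply to the point x, -y, -z); pixel columns grow to the right and rows downward; lengths in m; the calibration is good to about 2 mm. The wrist camera is an equidistant fisheye: a pixel r from the principal point sees the ray r / f radians off the axis. A picture is of the moment at which its call begins: read the wrist's pose just before it. calibration takes no time and is no camera call; for the wrist camera it gives the pose at the moment of the call.
- bot.hand_in(): hands the job in, once; it reports no verdict.
The state is a dict: "t": time; "q": joint angles; "joint_vel": joint speeds; "joint_torque": joint torques, N m; "eef_pos": TCP position; "tool_rot": TCP orientation; "contact_force": force on the tool from outside, world axes, zero at the start; "torque": the same for the moment, N m; "gripper_width": opening from 0.0 (shut) to 1.0 (fully open).
Only numpy, scipy, OpenCV 4.12 (cv2) and the standard library are available. Lean on these libraries where they do the work, as an engineer would, in place of code of your own. Each camera call takes 0.05 s, during which the arm holds its last target.

TASK

Get the fume extraction at the welding bench running: with the fingers, push the orange-knobbed damper lever away from its shut end (red dot), on past the half-open notch at the yellow dot until it is fully home against its stop at the green dot, and only then press the green start button fully down and let it come back up. Push the knob from the side without pinching it between the fingers, and do not press the red button or disturb, pick up or knock over any of the things lying about.

Things in the scene. Friction and masses are not known exactly. Their poses are not given: they have to be found in the camera images.
- damper: Fume damper box, fixed to the bench: blue, 200 (its x) x 240 (its y) x 90 mm high, white top plate, aluminium duct on its far (+x) side. Origin: centre of its underside; z up; its -x side faces roughly towards the robot. Dots on the top plate, near its -x edge, mark the lever positions: red (shut, +y side), yellow (half open, middle), green (fully open, -y side).
- pivot (a point): The lever's vertical hinge axis, at (60, 0) mm in the box's frame, 100 mm above the bench. The lever swings with light friction (1 to 2 N at the knob); sprung detents on either side of the half-open notch (met near 0.3 and 0.5 rad) and just before the end stop (met near 0.85) each take about 5 to 8 N at the knob to pass; beyond each it moves lightly again, and the last keeps it home.
- knob (a point): Centre of the lever's upright orange knob: a cylinder 24 mm in diameter, 52 mm tall, from 108 to 160 mm above the bench, this point at 134 mm. It stands 120 mm from the pivot on a flat steel bar 20 mm wide (bar top 108 mm above the bench) and moves with it in a level arc about the pivot.
- lever (a joint): Lever angle in rad, growing anticlockwise seen from above: 0 shut (red dot; the bar lies 0.525 rad from the box's -x direction, towards its +y), 0.5 half-open notch (first detent, yellow dot), 1.05 fully open against the end stop (green dot; bar 0.525 rad from -x towards -y). Starts at 0 to 0.2. It stays where it is left.
- start_top (a point): Centre of the top face of the green start button of the extraction fan: a round cap 36 mm in diameter in a round grey housing 52 mm across and 12 mm high, fixed to the bench; it faces up, 22 mm above the bench. Pressed straight down; 6 mm travel, spring return, 5 N at full travel.
- start (a joint): Travel of the green start button in m: 0 up, 0.006 fully pressed.
- stop_top (a point): Centre of the top face of the red stop button, otherwise the same as the green one. The two stand 85 to 160 mm apart, to the robot's right of the damper box, and may have swapped places.
- stop (a joint): Travel of the red stop button in m: 0 up, 0.006 fully pressed.
- pipe: Loose offcut of steel pipe standing upright, 48 mm outside diameter, 90 mm tall. Origin: centre of underside. Bystander.
- can: Loose spray can standing upright with a yellow label, 56 mm in diameter, about 130 mm tall. Origin: centre of underside. Bystander.
- brush: Loose brush lying on the bench, about 220 mm long along its x. Bystander.
- hammer: Loose hammer lying on the bench, about 260 mm long along its x. Bystander.
- profile: Loose aluminium channel, 240 (x) x 36 x 36 mm, open side up, lying on the bench. Origin: centre of underside. Bystander.
- square: Loose red triangular welding square, about 80 x 90 x 20 mm, lying flat on the bench. Bystander.
- nozzle: Loose copper torch nozzle standing upright on the top plate of the damper box near its far +y corner (about +70, +95 mm in the box's frame), 22 mm in diameter, 55 mm tall (top 145 mm above the bench). Origin: centre of underside. Bystander.
Mind the look-alikes: they are no part of the job. What is shaped like the part that bears stop_top but black or white is not meant. Leave any black or blue look-alike of the part that bears start_top alone.

How it is judged:
By the outcome, as a careful person would: the job done as asked, in the order asked, and still so for the second after the job is handed in, with the robot touching nothing.
It also fails if it takes over 48 s, if anything falls off the work surface, if the arm or the gripper's body presses on something with over 40 N, if the wrist force passes 120 N, or if a joint passes its speed limit or range.

## Working session

There is one attempt and no reset: what is moved stays moved. The work goes in short steps, Python scripts to look and compute and a shell command to move; the robot and the scene stay as the last step left them, time stands still between calls to the robot, and variables do not carry over. Pictures are saved under pics/ and viewed, and the job is handed in when it is done.

```bash
mkdir -p pics; cat > h.py <<'E'
import numpy as np, cv2
from station import bot
def cap(name,tag):
    c=bot.calibration(name); im,d=bot.read_camera(name)
    np.savez(f'pics/{tag}.npz',im=im,d=d,**c)
    cv2.imwrite(f'pics/{tag}.png',im[:,:,::-1]); return im,d,c
def load(tag):
    z=np.load(f'pics/{tag}.npz'); return z['im'],z['d'],{k:z[k] for k in ('fx','fy','cx','cy','T')}
def pt(u,v,z,c):
    p=np.array([(u-c['cx'])/c['fx']*z,-(v-c['cy'])/c['fy']*z,-z,1]); return (c['T']@p)[:3]
def onplane(u,v,h,c):
    o=c['T'][:3,3]; r=c['T'][:3,:3]@np.array([(u-c['cx'])/c['fx'],-(v-c['cy'])/c['fy'],-1]); return o+r*(h-o[2])/r[2]
def world(d,c):
    v,u=np.mgrid[:d.shape[0],:d.shape[1]]
    P=np.stack([(u-c['cx'])/c['fx']*d,-(v-c['cy'])/c['fy']*d,-d],-1)
    return P@c['T'][:3,:3].T+c['T'][:3,3]
E
python3 - <<'E'
from h import *
for n in('top','side'):
    im,d,c=cap(n,n+'0'); print(n,{k:np.round(v,3).tolist() for k,v in c.items()})
o=bot.get_obs(); print(o)
E
```

```text
top {'fx': 517.056, 'fy': 517.056, 'cx': 321.066, 'cy': 200.352, 'T': [[-0.009, 0.982, -0.187, 0.268], [-1.0, -0.007, 0.011, 0.023], [0.01, 0.188, 0.982, 1.449], [0.0, 0.0, 0.0, 1.0]]}
side {'fx': 452.05, 'fy': 452.05, 'cx': 311.475, 'cy': 195.902, 'T': [[-0.966, 0.109, -0.236, 0.246], [-0.259, -0.487, 0.834, 1.058], [-0.024, 0.866, 0.499, 0.743], [0.0, 0.0, 0.0, 1.0]]}
{'t': 0.1, 'q': array([ 1.0989194 ,  0.47774618,  0.02232335,  1.55635912, -0.01148689,
        1.10931719, -0.08311885]), 'joint_vel': array([ 0.00049427, -0.00156725, -0.00056442, -0.00269262,  0.0002061 ,
       -0.00136748,  0.00066998]), 'joint_torque': array([ 3.54662247e-03, -5.97763717e+01,  1.61304016e+00, -2.81956315e+01,
        1.27346430e-02,  5.02615847e-03, -1.42958498e-05]), 'eef_pos': array([ 0.23997131, -0.63031871,  0.23040054]), 'tool_rot': array([ 0.58168048,  0.40160443,  0.58271983, -0.40099789]), 'contact_force': array([-0.80257755,  0.11491986,  0.3369357 ]), 'torque': array([-0.02957401,  0.00295149,  0.00190181]), 'gripper_width': 1.0008707930523935}
```

View pics/top0.png

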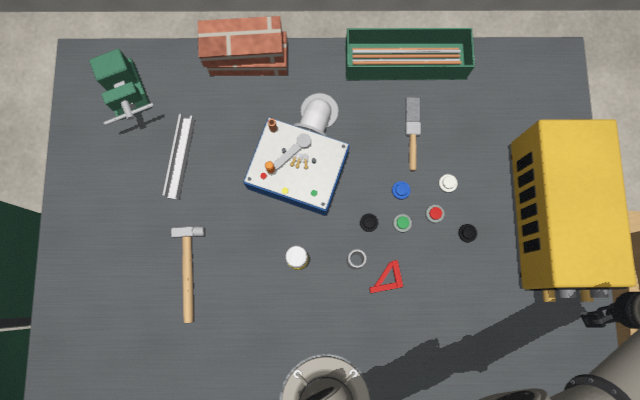

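View pics/side0.png

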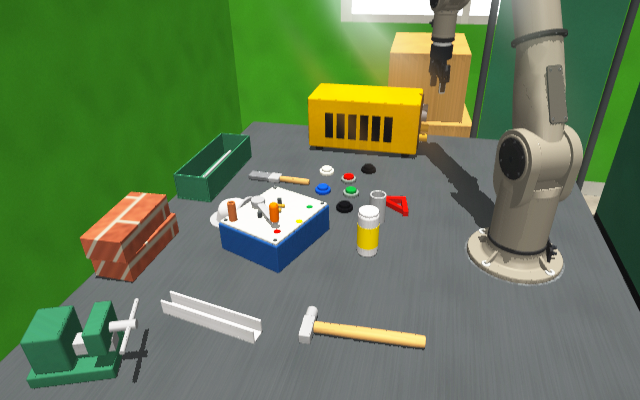

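The top view shows the knob at (270,167), the red, yellow and green dots at (264,176), (285,191) and (314,193), and the nozzle at (272,125). Green cap candidates are green (403,223), blue (401,190) and black (369,222) or (467,233). Red cap candidates are red (435,213) and white (448,183). The one I want is the green at (403,223). I'll check it in a close crop and measure.

```bash
python3 - <<'E'
from h import *
im,d,c=load('top0')
crop=im[110:290,230:490,::-1]
cv2.imwrite('pics/crop0.png',cv2.resize(crop,None,fx=3,fy=3,interpolation=cv2.INTER_CUBIC))
W=world(d,c)
I=im.astype(int);R,G,B=I[...,0],I[...,1],I[...,2]
def rep(n,m,h):
    k,l,s,ce=cv2.connectedComponentsWithStats(m.astype(np.uint8))
    for i in range(1,k):
        if s[i,4]>=6 and 240<ce[i,0]<480 and 100<ce[i,1]<300:
            print(n,s[i,4],ce[i].round(1),'depth',np.median(W[l==i],0).round(3),'plane',onplane(*ce[i],h,c).round(4))
rep('green',(G>R+50)&(G>B+30),.022)
rep('red',(R>150)&(G<60)&(B<60),.022)
rep('blue',(B>R+60)&(B>130),.022)
rep('yellow',(R>180)&(G>180)&(B<90),.09)
rep('greenDot',(G>R+50)&(G>B+30),.09)
rep('redDot',(R>150)&(G<60)&(B<60),.09)
rep('orange',(R>180)&(G>70)&(G<150)&(B<70),.16)
for n,p in dict(nozzle=(272,125),can=(297,257),pipe=(357,259),blackL=(369,222),blackR=(467,233),blue=(401,190),white=(448,183),hinge=(304,141)).items(): print(n,W[p[1],p[0]].round(3))
m=(W[...,2]>.083)&(W[...,2]<.097)
m[:,:240]=0;m[:,355:]=0;m[:110]=0;m[220:]=0
pts=W[m][:,:2].astype(np.float32); r=cv2.minAreaRect(pts);print(r, len(pts))
E
```

```text
green 28 [313.7 192.5] depth [0.549 0.026 0.091] plane [0.5634 0.0274 0.022 ]
green 119 [402.6 222.2] depth [ 0.478 -0.221  0.021] plane [ 0.477  -0.2201  0.022 ]
red 8 [430.8 214.5] depth [ 0.498 -0.299  0.02 ] plane [ 0.4982 -0.3     0.022 ]
red 19 [394.3 273.1] depth [ 0.337 -0.193  0.016] plane [ 0.3364 -0.192   0.022 ]
blue 15 [344.1 157. ] depth [ 0.646 -0.056  0.084] plane [ 0.6663 -0.0602  0.022 ]
blue 16 [335.8 181. ] depth [ 0.584 -0.033  0.082] plane [ 0.5962 -0.0352  0.022 ]
blue 115 [284.1 195.8] depth [0.542 0.107 0.082] plane [0.5544 0.1108 0.022 ]
blue 259 [400.8 189.5] depth [ 0.571 -0.219  0.016] plane [ 0.5702 -0.2188  0.022 ]
blue 21 [329.8 198. ] depth [ 0.536 -0.017  0.083] plane [ 0.5473 -0.0177  0.022 ]
greenDot 28 [313.7 192.5] depth [0.549 0.026 0.091] plane [0.5493 0.0272 0.09  ]
greenDot 119 [402.6 222.2] depth [ 0.478 -0.221  0.021] plane [ 0.467  -0.2085  0.09  ]
redDot 8 [430.8 214.5] depth [ 0.498 -0.299  0.02 ] plane [ 0.4872 -0.2846  0.09  ]
redDot 19 [394.3 273.1] depth [ 0.337 -0.193  0.016] plane [ 0.3331 -0.1818  0.09  ]
orange 22 [386.8 270.4] d
[... 201 characters left out ...]
ne [ 0.312  -0.1784  0.16  ]
orange 21 [380.2 280.5] depth [ 0.316 -0.155  0.018] plane [ 0.3121 -0.1358  0.16  ]
orange 8 [385.1 286.8] depth [ 0.299 -0.166  0.021] plane [ 0.2967 -0.1474  0.16  ]
orange 17 [373.4 289. ] depth [ 0.294 -0.135  0.02 ] plane [ 0.2915 -0.1183  0.16  ]
orange 13 [380.2 287.5] depth [ 0.297 -0.152  0.02 ] plane [ 0.2949 -0.135   0.16  ]
nozzle [0.721 0.136 0.142]
can [0.374 0.071 0.131]
pipe [ 0.377 -0.092  0.001]
blackL [ 0.478 -0.126  0.027]
blackR [ 0.445 -0.399  0.021]
blue [ 0.57  -0.22   0.016]
white [ 0.588 -0.353  0.022]
hinge [0.687 0.052 0.111]
((0.6615861654281616, 0.06189277768135071), (0.23849312961101532, 0.2611130177974701), 70.25959014892578) 5161
```

View pics/crop0.png

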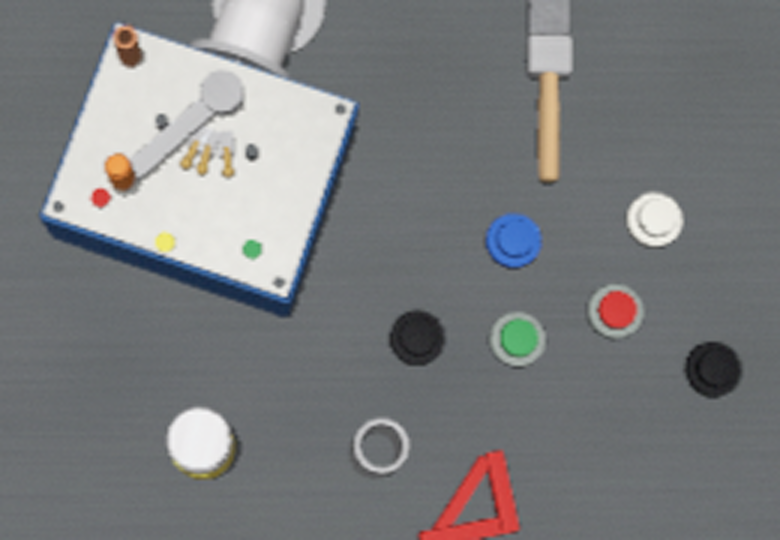

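The crop shows a green cap on a grey housing at full-frame (403,223), and a red cap on grey at (435,213). The blue, white and black ones are look-alikes. The knob top is at about (269,164). Next I'll fit the box pose.

```bash
python3 - <<'E'
from h import *
im,d,c=load('top0')
cs=[onplane(*p,.09,c)[:2] for p in [(269,118.3),(349,144.3),(326.7,210.5),(244,181.3)]]
print(np.round(cs,4),[np.linalg.norm(cs[i]-cs[i-1]).round(4) for i in range(4)])
# model: far +y, far -y, near -y, near +y
M=np.array([[.1,.12],[.1,-.12],[-.1,-.12],[-.1,.12]]);C=np.array(cs)
A=(M).T@(C-C.mean(0)); th=np.arctan2(A[0,1]-A[1,0],A[0,0]+A[1,1]);Rm=np.array([[np.cos(th),-np.sin(th)],[np.sin(th),np.cos(th)]])
t=C.mean(0);print('yaw',th,'c',t,'res',(C-(M@Rm.T+t)).round(4).tolist())
pv=t+Rm@[.06,0];print('pivot',pv, 'seen hub',onplane(303.5,140.7,.108,c))
for n,p in dict(red=(263.3,176),yel=(285,190.7),green=(313.7,192.5)).items():
    w=onplane(*p,.09,c)[:2];b=Rm.T@(w-t);print(n,w,b, 'ang',np.arctan2(b[1],.06-b[0]))
W=world(d,c)
I=im.astype(int);m=(I[...,0]>150)&(I[...,1]>60)&(I[...,1]<170)&(I[...,2]<80);m[:150]=0;m[185:]=0;m[:,:255]=0;m[:,285:]=0
print(m.sum(),np.argwhere(m).min(0),np.argwhere(m).max(0))
k=m&(W[...,2]>.15);kt=W[k];print(kt.mean(0),len(kt))
for k in [kt.mean(0)[:2], onplane(269.3,164.5,.16,c)[:2]]:
    v=Rm.T@(k-pv);print('knob',k,'r',np.hypot(*v),'lever',.525-np.arctan2(v[1],-v[0]))
for l in (0,.5,.8,1.05,1.1):
    a=.525-l; print(l,pv+Rm@(.12*np.array([-np.cos(a),np.sin(a)])))
im2,d2,c2=load('side0')
for n,p in dict(nearcan=(297,257),green=(403,222)).items(): print(n,W[p[1]-3:p[1]+4,p[0]-3:p[0]+4].reshape(-1,3).mean(0))
cv2.imwrite('pics/crop1.png',cv2.resize(im2[150:280,180:440,::-1],None,fx=3,fy=3,interpolation=cv2.INTER_CUBIC))
E
```

```text
[[ 0.759   0.149 ]
 [ 0.6831 -0.0702]
 [ 0.5001 -0.0072]
 [ 0.5814  0.2145]] [np.float64(0.1893), np.float64(0.2319), np.float64(0.1936), np.float64(0.2361)]
yaw -0.3422839971217022 c [0.63089539 0.07153893] res [[-0.0064, -0.002], [-0.0017, 0.0049], [0.0037, 0.0008], [0.0044, -0.0037]]
pivot [0.68741482 0.05140056] seen hub [0.68849343 0.0537308  0.108     ]
red [0.59568958 0.16277051] [-0.06378446  0.07412282] ang 0.5395407879083435
yel [0.5547804  0.10413096] [-0.08263876  0.00515419] ang 0.03611884700747605
green [0.54931031 0.02716961] [-0.06196028 -0.06917865] ang -0.5159698903108666
46 [163 261] [178 273]
[0.60294693 0.14061406 0.15720724] 23
knob [0.60294693 0.14061406] r 0.12285712313428825 lever 0.054568951505375274
knob [0.60907684 0.14054592] r 0.1186749073501174 lever 0.01744712657923342
0 [0.60978681 0.14290953]
0.5 [0.57541809 0.09449039]
0.8 [0.56768634 0.05946855]
1.05 [0.56941236 0.02959644]
1.1 [0.57064958 0.02372602]
nearcan [0.37398313 0.0705906  0.12927186]
green [ 0.47766402 -0.22145923  0.02125979]
```

View pics/crop1.png

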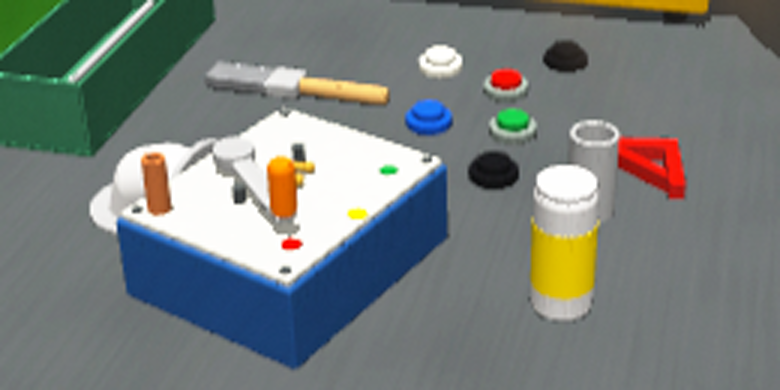

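```bash
cat >> h.py <<'E'
from scipy.spatial.transform import Rotation as Ro
def tool():
    o=bot.get_obs(); q=o['tool_rot']; return o, Ro.from_quat([q[1],q[2],q[3],q[0]])
def rel(target, push=None):
    "tool-frame shift mm and turn (6deg units)"
    o,R=tool(); print('t',o['t'],'tcp',o['eef_pos'].round(4),'F',o['contact_force'].round(1),'gw',round(o['gripper_width'],3))
    print('shift',(R.inv().apply(np.array(target)-o['eef_pos'])*1000).round(1))
    if push is not None:
        for k in range(4):
            a=k*np.pi/2; # tool y = push rotated by a
            y=np.array([np.cos(a)*push[0]-np.sin(a)*push[1],np.sin(a)*push[0]+np.cos(a)*push[1],0]);y/=np.linalg.norm(y)
            x=np.array([0,0,-1.]);z=np.cross(x,y)
            Rt=Ro.from_matrix(np.stack([x,y,z],1)); print('k',k,'turn',((R.inv()*Rt).as_rotvec()/np.radians(6)).round(2))
E
python3 - <<'E'
from h import *
o,R=tool(); print(R.as_matrix().round(4))
rel([.618,.176,.25],[-.336,-.942])
im,d,c=load('top0');W=world(d,c)
for p in [(527,285),(513,150),(520,250),(540,289),(560,200),(545,125)]: print(p,W[p[1],p[0]].round(3))
for p in [(309,120),(316,110),(270,123),(315,125)]: print(p,W[p[1],p[0]].round(3))
E
```

```text
[[-7.000e-04  9.346e-01  3.558e-01]
 [ 1.500e-03  3.558e-01 -9.345e-01]
 [-1.000e+00 -1.000e-04 -1.700e-03]]
t 0.1 tcp [ 0.24   -0.6303  0.2304] F [-0.8  0.1  0.3] gw 1.001
shift [ -18.6  640.2 -619.1]
k 0 turn [ 2.175e+01 -1.000e-02  2.000e-02]
k 1 turn [ 6.75 -0.02  0.01]
k 2 turn [-8.25 -0.02 -0.01]
k 3 turn [-2.325e+01 -1.000e-02 -2.000e-02]
(527, 285) [ 0.3   -0.541  0.055]
(513, 150) [ 0.681 -0.542  0.031]
(520, 250) [ 0.396 -0.541  0.026]
(540, 289) [ 0.289 -0.554  0.103]
(560, 200) [ 0.501 -0.575  0.213]
(545, 125) [ 0.694 -0.557  0.211]
(309, 120) [0.759 0.039 0.075]
(316, 110) [0.785 0.019 0.083]
(270, 123) [0.731 0.142 0.132]
(315, 125) [0.742 0.022 0.082]
```

```bash
python3 -m jog '-45 0 0 0 0 0 0; -15 35 -34 0 0 0 0; 0 35 -34 0 0 0 0; 0 35 -34 0 0 0 0; 0 35 -34 0 0 0 0' 40; python3 -m jog '0 35 -34 0 0 0 0; 0 35 -34 0 0 0 0; 0 35 -34 0 0 0 0; 0 35 -34 0 0 0 0; 0 35 -34 0 0 0 0'; python3 -c "
from h import *
rel([.618,.176,.25],[-.336,-.942]);print(bot.get_obs()['q'].round(2))"
```

```text
t: 0.6
eef_pos: [0.3226, -0.4529, 0.2908]
tool_rot: [0.582, 0.401, 0.582, -0.401]
contact_force: [0.9, -0.5, 0.5]
gripper_width: 0.142
t: 1.1
eef_pos: [0.4255, -0.2318, 0.2909]
tool_rot: [0.582, 0.401, 0.582, -0.401]
contact_force: [0.5, -0.7, -0.1]
gripper_width: -0.001
t 1.1 tcp [ 0.4255 -0.2318  0.2909] F [ 0.5 -0.7 -0.1] gw -0.001
shift [  40.8  325.  -312.6]
k 0 turn [21.74  0.    0.  ]
k 1 turn [6.74 0.   0.  ]
k 2 turn [-8.26 -0.    0.  ]
k 3 turn [-23.26  -0.     0.  ]
[ 0.59  0.12 -0.23  1.91  0.03  1.12 -0.87]
```

```bash
python3 -m jog '0 35 -34 0 0 0 0; 0 35 -34 0 0 0 0; 0 35 -34 0 0 0 0; 0 35 -34 0 0 0 0; 0 35 -34 0 0 0 0'; python3 -m jog '0 35 -34 0 0 0 0; 0 35 -34 0 0 0 0; 0 35 -34 0 0 0 0; 0 35 -34 0 0 0 0;0 10 -7 0 0 0 0'; python3 -m jog '0 0 0 -1.4 0 0 0; 0 0 0 -1.4 0 0 0; 0 0 0 -1.4 0 0 0;0 0 0 -1.4 0 0 0; 0 0 0 -1.4 0 0 0';  python3 -m jog '0 0 0 -1.26 0 0 0; 0 0 0 0 0 0 0';python3 -c "
from h import *
rel([.618,.176,.25],[-.336,-.942]);print(bot.get_obs()['q'].round(2))
cap('top','top1');cap('side','side1');cap('wrist','w1')"
```

```text
t: 1.6
eef_pos: [0.5286, -0.0109, 0.2908]
tool_rot: [0.582, 0.401, 0.582, -0.402]
contact_force: [1.8, -0.9, -0.0]
gripper_width: 0.002
t: 2.1
eef_pos: [0.6174, 0.1814, 0.2902]
tool_rot: [0.583, 0.4, 0.585, -0.398]
contact_force: [-0.5, 0.6, -0.1]
gripper_width: -0.003
t: 2.6
eef_pos: [0.6174, 0.1737, 0.2905]
tool_rot: [0.688, 0.164, 0.688, -0.164]
contact_force: [-0.6, -0.7, 0.2]
gripper_width: -0.004
t: 2.8
eef_pos: [0.6175, 0.1736, 0.2904]
tool_rot: [0.696, 0.12, 0.697, -0.12]
contact_force: [0.4, -0.0, -0.7]
gripper_width: 0.0
t 2.8 tcp [0.6175 0.1736 0.2904] F [ 0.4 -0.  -0.7] gw 0.0
shift [40.4  2.4 -0.3]
k 0 turn [-2.999e+01 -1.000e-02 -1.000e-02]
k 1 turn [ 1.501e+01 -0.000e+00  1.000e-02]
k 2 turn [ 0.01 -0.01  0.01]
k 3 turn [-1.499e+01 -1.000e-02 -0.000e+00]
[ 0.09  0.45 -0.64  1.54  0.28  1.25 -0.94]
```

```bash
python3 - <<'E'
from h import *
im,_,_=load('w1')
a=cv2.resize(load('side1')[0][130:270,180:400,::-1],(440,280)); b=cv2.resize(load('top1')[0][100:225,220:400,::-1],(403,280))
x=np.zeros((280+300,800,3),np.uint8); x[:280,:440]=a; x[:280,440:800]=b[:,:360]; x[280:,:480]=cv2.resize(im[:,:,::-1],(480,300)); cv2.imwrite('pics/m1.png',x)
E
```

```text
(no output)
```

View pics/m1.png

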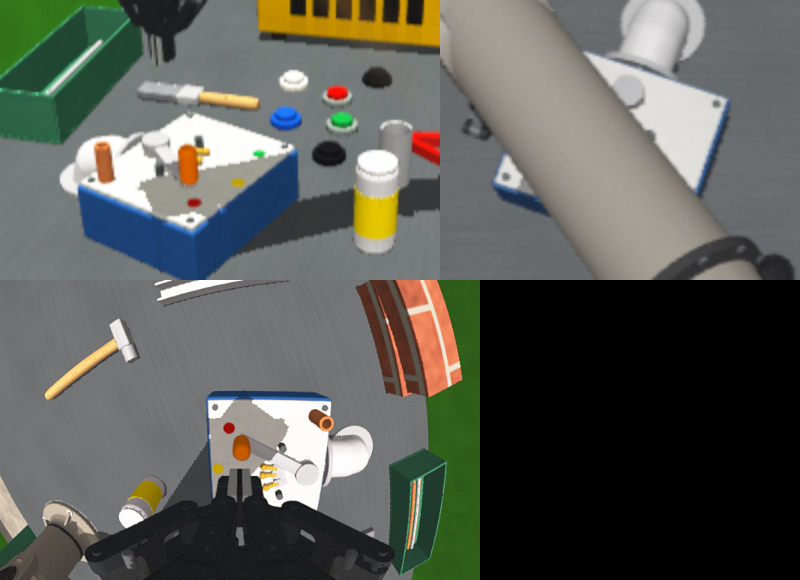

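```bash
cat >> h.py <<'E'
def proj(P,c,fish=False):
    T=np.array(c['T']);p=T[:3,:3].T@(np.array(P)-T[:3,3]);x,y,z=p[0],-p[1],-p[2]
    if fish:
        r=np.hypot(x,y);th=np.arctan2(r,z);return np.array([c['cx']+c['fx']*th*x/r,c['cy']+c['fy']*th*y/r])
    return np.array([c['cx']+c['fx']*x/z,c['cy']+c['fy']*y/z])
def fishray(u,v,c):
    a=(u-c['cx'])/c['fx'];b=(v-c['cy'])/c['fy'];th=np.hypot(a,b);s=np.sin(th)/th
    return c['T'][:3,:3]@np.array([a*s,-b*s,-np.cos(th)])
def fishplane(u,v,h,c):
    r=fishray(u,v,c);o=c['T'][:3,3];return o+r*(h-o[2])/r[2]
E
python3 - <<'E'
from h import *
im,d,c=load('side1');t=[.6175,.1736,.2904];print('side tcp',proj(t,c))
im,d,c=load('w1');print('w tcp',proj(t,c,1),'cam',c['T'][:3,3],c['fx'],c['cx'],c['cy'])
for n,P in dict(knobtop=(.606,.1415,.16),pivot=(.688,.0525,.108),red=(.5957,.1628,.09),noz=(.721,.136,.145),start=(.4775,-.2205,.022)).items():print(n,proj(P,c,1))
I=im.astype(int);m=(I[...,0]>150)&(I[...,1]>60)&(I[...,1]<150)&(I[...,2]<60)
cv2.imwrite('pics/w1c.png',cv2.resize(im[140:340,260:460,::-1],None,fx=3,fy=3,interpolation=cv2.INTER_CUBIC))
E
```

```text
side tcp [260.50496677 161.73489159]
w tcp [319.06993386 267.06233822] cam [0.64333927 0.24532494 0.43257185] 309.70691628693146 319.09941484315135 208.55525306032385
knobtop [319.11171556 233.74354747]
pivot [408.16435517 259.73426718]
red [304.3404659  197.39973326]
noz [428.82211772 195.67214637]
start [320.1001662  386.48832227]
```

View pics/w1c.png

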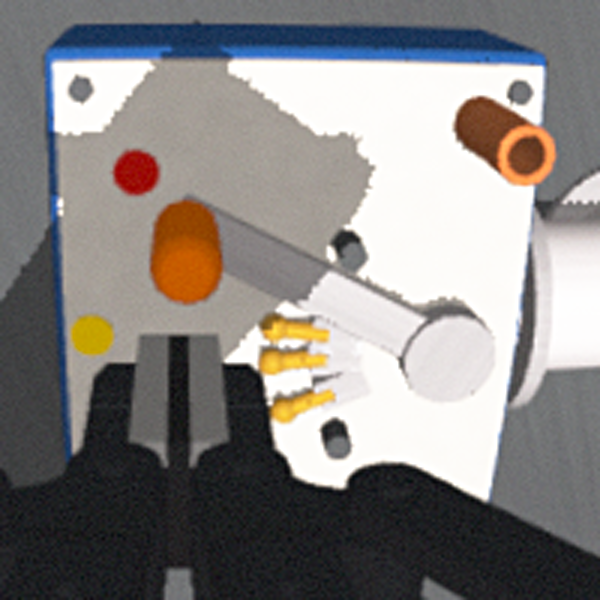

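```bash
python3 - <<'E'
from h import *
im,d,c=load('w1')
P=lambda x,y,h:fishplane(260+x/3,140+y/3,h,c).round(4)
k=P(187,272,.16);pv=P(447,352,.112);print('knob',k,'pivot',pv,np.hypot(*(k-pv)[:2]))
print('red',P(136,172,.09),'yel',P(93,336,.09),'noz',P(526,154,.145))
cs=[P(545,57,.09),P(52,60,.09),P(68,460,.09)];print(cs)
print(np.arctan2(*(cs[0]-cs[1])[[1,0]]))
E
```

```text
knob [0.6099 0.1434 0.16  ] pivot [0.6892 0.0576 0.112 ] 0.11683377080279489
red [0.5968 0.1625 0.09  ] yel [0.5558 0.1037 0.09  ] noz [0.7288 0.138  0.145 ]
[array([0.7629, 0.1529, 0.09  ]), array([0.5824, 0.2139, 0.09  ]), array([0.5227, 0.0512, 0.09  ])]
-0.32589990817650866
```

```bash
python3 -m jog '40 6 3 0 0 0 0; 40 0 0 0 0 0 0; 40 0 0 0 0 0 0; 30 0 0 0 0 0 0; 8 0 0 0 0 0 0'; python3 -m jog '0 0 0 0 0 0 0';python3 -c "
from h import *
rel([.6218,.1764,.132]);cap('side','side2');cap('wrist','w2')
a=load('side2')[0][130:270,180:400,::-1];b=load('w2')[0][140:340,220:460,::-1]
cv2.imwrite('pics/m2.png',np.hstack([cv2.resize(a,(400,300)),cv2.resize(b,(360,300))]))"
```

```text
t: 3.45
eef_pos: [0.6203, 0.1778, 0.1292]
tool_rot: [0.695, 0.12, 0.699, -0.122]
contact_force: [-0.1, -0.8, 0.1]
gripper_width: -0.003
t: 3.55
eef_pos: [0.6219, 0.1789, 0.1322]
tool_rot: [0.696, 0.12, 0.697, -0.121]
contact_force: [-0.3, -0.1, 0.8]
gripper_width: -0.003
t 3.55 tcp [0.6219 0.1789 0.1322] F [-0.3 -0.1  0.8] gw -0.003
shift [ 0.2 -2.4  0.7]
```

View pics/m2.png

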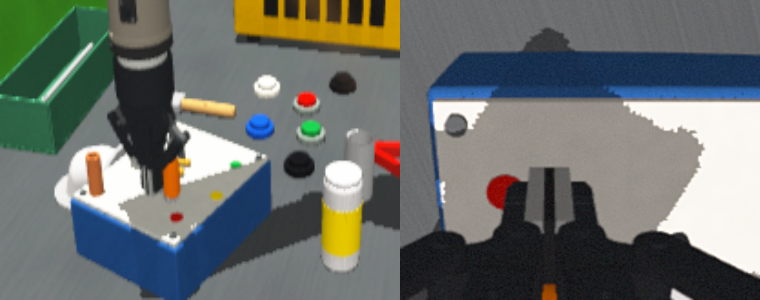

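```bash
python3 -m jog '0 -7 0 0 0 0 0; 0 -6 0 0 0 0 0; 0 -8 -4 0 0 0 0; 0 -8 -4 0 0 0 0; 0 -8.5 -3 0 0 0 0'; python3 -m jog '0 -8.5 -2.5 0 0 0 0; 0 -9 -1.5 0 0 0 0;0 -9 -1 0 0 0 0; 0 -9 0 0 0 0 0;0 -9 0 0 0 0 0';python3 -c "
from h import *
rel([.6218,.1764,.132]);cap('side','side3')
a=load('side3')[0][130:270,180:400,::-1]
cv2.imwrite('pics/m3.png',cv2.resize(a,(660,420)))"
```

```text
t: 4.15
eef_pos: [0.5995, 0.148, 0.134]
tool_rot: [0.697, 0.121, 0.696, -0.12]
contact_force: [0.3, 4.2, 2.9]
gripper_width: -0.002
t: 4.65
eef_pos: [0.5785, 0.1119, 0.1332]
tool_rot: [0.697, 0.121, 0.697, -0.117]
contact_force: [-1.0, 13.2, -1.7]
gripper_width: 0.004
t 4.65 tcp [0.5785 0.1119 0.1332] F [-1.  13.2 -1.7] gw 0.004
shift [ 1.7 75.2 19.5]
```

View pics/m3.png

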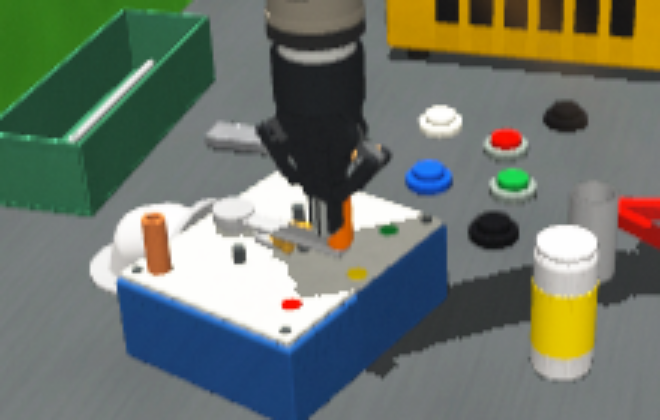

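```bash
python3 -m jog '0 -9 0 0 0 0 0; 0 -9 1.5 0 0 0 0;0 -9 2 0 0 0 0; 0 -8.5 3 0 0 0 0;0 -8.5 3 0 0 0 0';python3 -c "
from h import *
rel([.6218,.1764,.132]);cap('side','side4')
a=load('side4')[0][130:270,180:400,::-1]
cv2.imwrite('pics/m4.png',cv2.resize(a,(660,420)))"
```

```text
t: 5.2
eef_pos: [0.5725, 0.0648, 0.1325]
tool_rot: [0.696, 0.12, 0.698, -0.119]
contact_force: [-3.1, 7.1, -1.2]
gripper_width: 0.004
t 5.2 tcp [0.5725 0.0648 0.1325] F [-3.1  7.1 -1.2] gw 0.004
shift [  0.8 121.7   9.3]
```

View pics/m4.png

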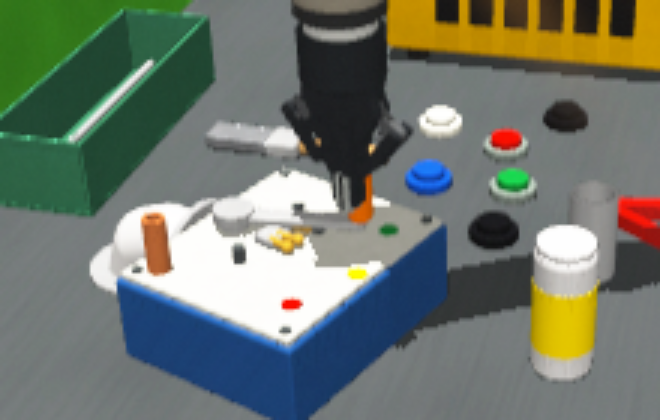

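```bash
python3 -m jog '0 -5 2.5 0 0 0 0; 0 -5 2.5 0 0 0 0;0 0 0 0 0 0 0';python3 -c "
from h import *
rel([.6218,.1764,.132])"; python3 -m jog '0 -3 1.5 0 0 0 0; 0 -3 1.5 0 0 0 0;0 0 0 0 0 0 0';python3 -c "
from h import *
rel([.6218,.1764,.132])"
```

```text
t: 5.55
eef_pos: [0.5745, 0.0546, 0.1327]
tool_rot: [0.696, 0.121, 0.698, -0.118]
contact_force: [-2.0, 10.9, -1.8]
gripper_width: 0.001
t 5.55 tcp [0.5745 0.0546 0.1327] F [-2.  10.9 -1.8] gw 0.001
shift [  1.2 130.6   4. ]
t: 5.85
eef_pos: [0.5745, 0.0543, 0.1329]
tool_rot: [0.696, 0.122, 0.698, -0.114]
contact_force: [-3.2, 23.8, -4.7]
gripper_width: 0.001
t 5.85 tcp [0.5745 0.0543 0.1329] F [-3.2 23.8 -4.7] gw 0.001
shift [  2.2 130.9   4.4]
```

The force rose from 11 to 24 N with no TCP motion. The knob's implied box-frame y is −60 mm relative to the pivot, which is the geometric end stop. I'll back off and check.

```bash
python3 -m jog '0 15 0 0 0 0 0; 0 10 0 0 0 0 0; -45 0 0 0 0 0 0; -45 0 0 0 0 0 0; -45 0 0 0 0 0 0';python3 -m jog '0 40 0 0 0 0 0; 0 20 0 0 0 0 0; 0 0 0 0 0 0 0'; python3 -c "
from h import *
rel([.4775,-.2205,.08]);cap('side','side5');cap('wrist','w5')
a=load('side5')[0][130:270,180:400,::-1];b=load('w5')[0][150:350,220:460,::-1]
cv2.imwrite('pics/m5.png',np.hstack([cv2.resize(a,(400,300)),cv2.resize(b,(360,300))]))
cv2.imwrite('pics/w5c.png',cv2.resize(load('w5')[0][150:350,220:460,::-1],(720,600)))"
```

```text
t: 6.35
eef_pos: [0.5848, 0.0667, 0.2695]
tool_rot: [0.697, 0.12, 0.697, -0.122]
contact_force: [0.8, -1.4, -0.7]
gripper_width: 0.0
t: 6.65
eef_pos: [0.6055, 0.1271, 0.2686]
tool_rot: [0.697, 0.12, 0.697, -0.119]
contact_force: [0.0, 0.4, -1.0]
gripper_width: 0.001
t 6.65 tcp [0.6055 0.1271 0.2686] F [ 0.   0.4 -1. ] gw 0.001
shift [ 188.1 -370.6   -5.1]
```

View pics/m5.png

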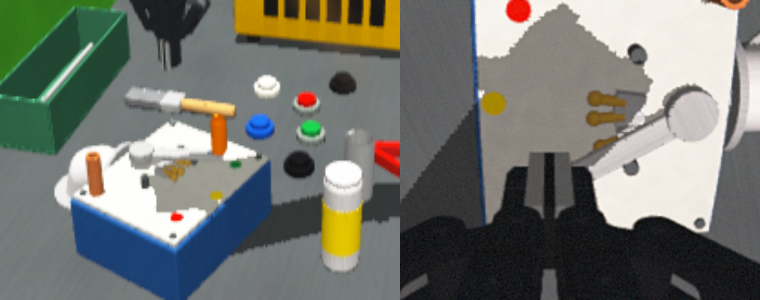

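View pics/w5c.png

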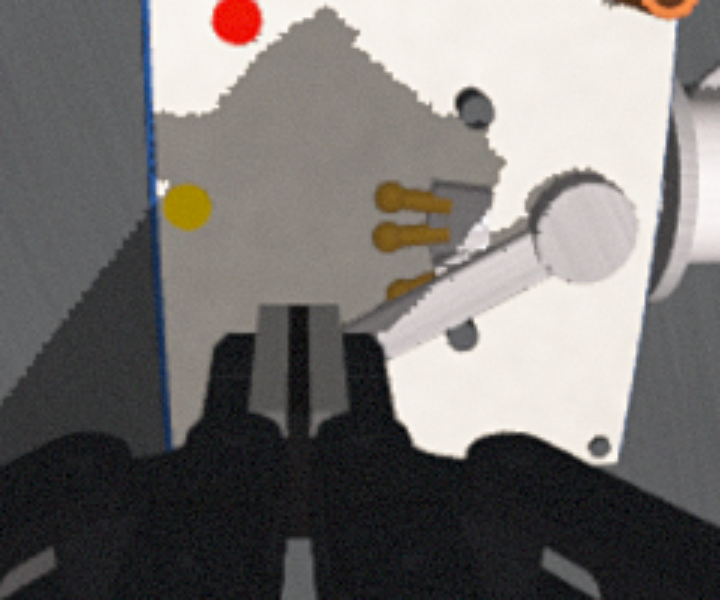

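The bar lies against the stop peg (crop 462,333), with the knob beyond it on the green side. Next is the move to above the green button.

```bash
python3 -m jog '0 -46 0 0 0 0 0;0 -46 0 0 0 0 0;0 -46 0 0 0 0 0;0 -46 -2 0 0 0 0;0 -46 -3 0 0 0 0'; python3 -m jog '0 -46 0 0 0 0 0;0 -46 0 0 0 0 0;0 -46 0 0 0 0 0;50 -3 0 0 0 0 0;0 0 0 0 0 0 0'; python3 -c "
from h import *
rel([.4775,-.2205,.06]);cap('top','top6');cap('wrist','w6');cap('side','side6')
im,d,c=load('w6')
print('start',proj([.4775,-.2205,.022],c,1),'tcp',proj(bot.get_obs()['eef_pos'],c,1))
cv2.imwrite('pics/w6c.png',cv2.resize(im[140:340,220:460,::-1],(720,600)))
cv2.imwrite('pics/t6c.png',cv2.resize(load('top6')[0][100:300,230:490,::-1],(780,600)))"
```

```text
t: 7.25
eef_pos: [0.5212, -0.0942, 0.2678]
tool_rot: [0.696, 0.121, 0.697, -0.122]
contact_force: [0.6, -0.8, 0.4]
gripper_width: -0.002
t: 7.75
eef_pos: [0.4699, -0.2257, 0.2132]
tool_rot: [0.693, 0.123, 0.7, -0.122]
contact_force: [-1.1, 0.9, -1.1]
gripper_width: -0.0
t 7.75 tcp [ 0.4699 -0.2257  0.2132] F [-1.1  0.9 -1.1] gw -0.0
shift [153.2   7.7   6.9]
start [323.32575951 179.08228076] tcp [324.8736841  265.42212045]
```

View pics/w6c.png

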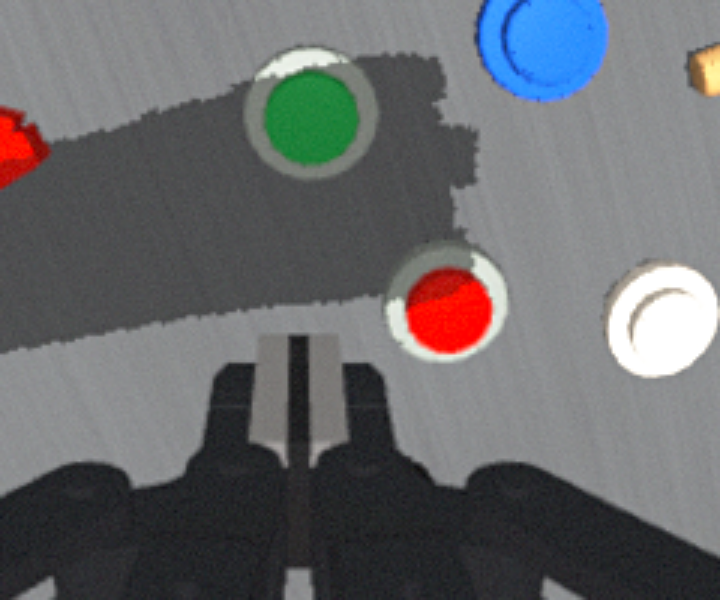

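View pics/t6c.png

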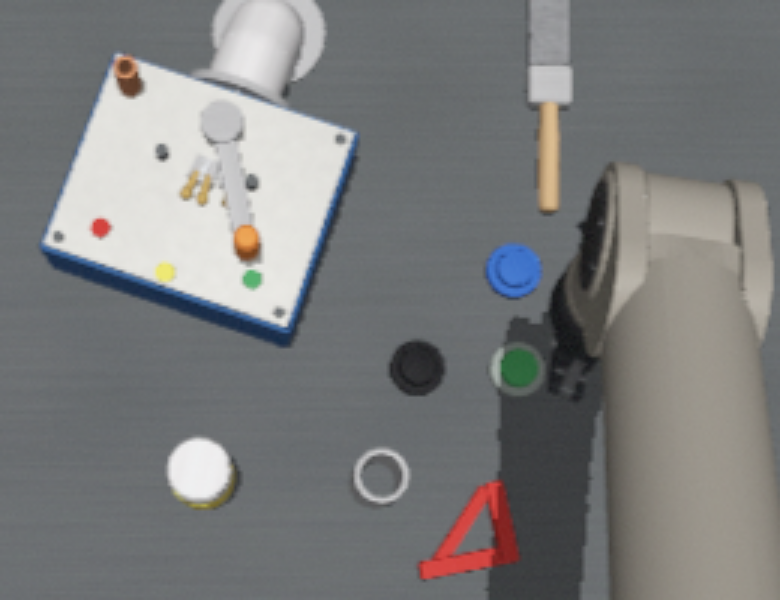

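Viewed from the top, the knob sits by the green dot. The wrist view puts the green cap at (324,179) against a predicted (323,179). I'll align and descend.

```bash
python3 -m jog '0 8 7 0 0 0 0;40 0 0 0 0 0 0;40 0 0 0 0 0 0;40 0 0 0 0 0 0;30 0 0 0 0 0 0'; python3 -m jog '0 0 0 0 0 0 0; 0 0 0 0 0 0 0'; python3 -c "
from h import *
rel([.4775,-.2205,.022],[-.336,-.942])"
```

```text
t: 8.4
eef_pos: [0.4865, -0.2165, 0.0675]
tool_rot: [0.697, 0.12, 0.696, -0.12]
contact_force: [-0.6, -0.7, 0.4]
gripper_width: 0.001
t: 8.6
eef_pos: [0.4867, -0.217, 0.0694]
tool_rot: [0.697, 0.12, 0.696, -0.12]
contact_force: [0.5, 0.0, 1.4]
gripper_width: 0.001
t 8.6 tcp [ 0.4867 -0.217   0.0694] F [0.5 0.  1.4] gw 0.001
shift [47.4 -6.4 -7.6]
k 0 turn [-2.998e+01  1.000e-02  2.000e-02]
k 1 turn [ 1.502e+01  1.000e-02 -2.000e-02]
k 2 turn [ 0.02  0.02 -0.  ]
k 3 turn [-1.498e+01  2.000e-02  1.000e-02]
```

```bash
python3 -m jog '10 -6 -7.5 0 0 0 0;20 0 0 0 0 0 0;10 0 0 0 0 0 0;0 0 0 0 0 0 0;0 0 0 0 0 0 0'; python3 -c "
from h import *
rel([.4775,-.2205,.022]);cap('side','side7')
cv2.imwrite('pics/s7.png',cv2.resize(load('side7')[0][110:250,260:440,::-1],(720,560)))"
```

```text
t: 9.1
eef_pos: [0.4763, -0.221, 0.0288]
tool_rot: [0.697, 0.12, 0.696, -0.12]
contact_force: [-0.0, -0.3, 0.8]
gripper_width: 0.002
t 9.1 tcp [ 0.4763 -0.221   0.0288] F [-0.  -0.3  0.8] gw 0.002
shift [6.8 0.9 1. ]
```

View pics/s7.png

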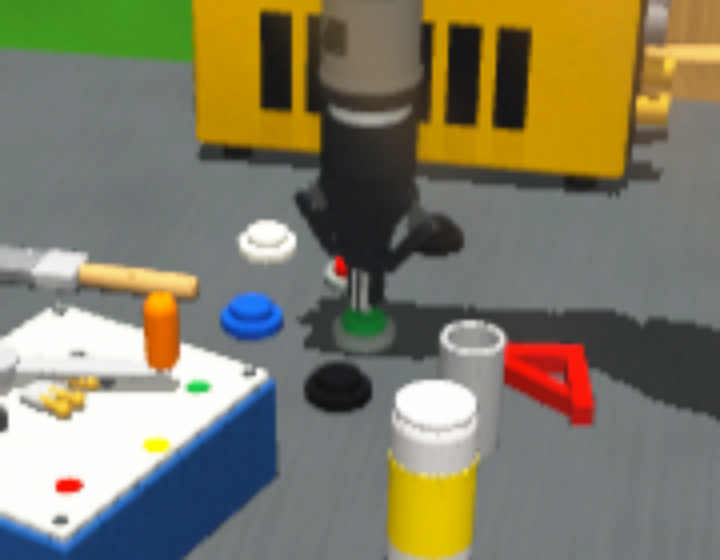

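The fingertips are centred just above the green cap (crop 362,320), clear of the red button. I'll press gradually.

```bash
python3 -m jog '5 0 0 0 0 0 0;3 0 0 0 0 0 0; 3 0 0 0 0 0 0;0 0 0 0 0 0 0'; python3 -m jog '2 0 0 0 0 0 0;1 0 0 0 0 0 0;0 0 0 0 0 0 0'
```

```text
t: 9.55
eef_pos: [0.4765, -0.2211, 0.0172]
tool_rot: [0.697, 0.12, 0.696, -0.12]
contact_force: [0.3, -0.2, 4.6]
gripper_width: 0.0
t: 9.85
eef_pos: [0.4766, -0.2211, 0.0158]
tool_rot: [0.697, 0.12, 0.696, -0.121]
contact_force: [-4.3, 1.5, 21.0]
gripper_width: -0.0
```

It bottomed out at z = 0.0158 (22 − 6 = 16 mm), with force jumping from 4.6 to 21 N. That is full travel, so I'll release and retreat.

```bash
python3 -m jog '-3 0 0 0 0 0 0;-8 0 0 0 0 0 0;-20 0 0 0 0 0 0;-40 0 0 0 0 0 0;-45 0 0 0 0 0 0'; python3 -m jog '-45 0 0 0 0 0 0;-40 -45 -15 0 0 0 0;0 -45 -15 0 0 0 0;0 -30 0 0 0 0 0;0 0 0 0 0 0 0'; python3 -c "
from h import *
cap('top','top8');cap('side','side8')
W=world(*load('top8')[1:]);W0=world(*load('top0')[1:])
for n,(u,v) in dict(start=(402,222),pipe_rim=(349,257),can=(297,257),noz=(272,125)).items(): print(n,W0[v,u].round(3),W[v,u].round(3))
a=load('top8')[0][90:300,160:490,::-1];b=load('side8')[0][110:350,150:450,::-1]
cv2.imwrite('pics/m8.png',np.hstack([cv2.resize(a,(400,300)),cv2.resize(b,(400,300))]))"
```

```text
t: 10.35
eef_pos: [0.4741, -0.2201, 0.13]
tool_rot: [0.695, 0.121, 0.698, -0.12]
contact_force: [0.4, -0.4, -0.1]
gripper_width: 0.002
t: 10.85
eef_pos: [0.4095, -0.321, 0.2071]
tool_rot: [0.696, 0.122, 0.697, -0.124]
contact_force: [-0.1, 0.1, 0.2]
gripper_width: 0.003
start [ 0.478 -0.219  0.019] [ 0.478 -0.219  0.019]
pipe_rim [ 0.376 -0.064  0.094] [ 0.376 -0.064  0.088]
can [0.374 0.071 0.131] [0.374 0.071 0.129]
noz [0.721 0.136 0.142] [0.721 0.136 0.143]
```

View pics/m8.png

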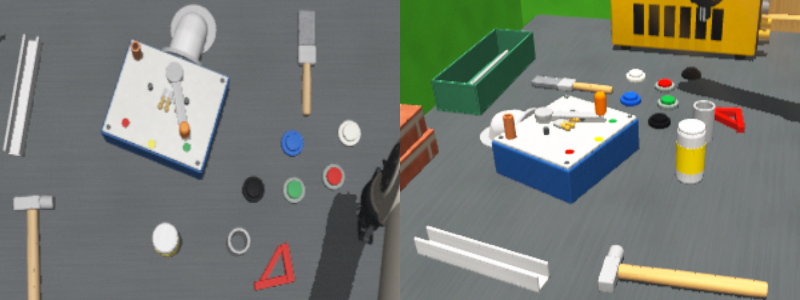

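```bash
python3 - <<'E'
from h import *
im,d,c=load('top8');W=world(d,c)
I=im.astype(int);m=(I[...,0]>150)&(I[...,1]>60)&(I[...,1]<170)&(I[...,2]<80)&(W[...,2]>.152);m[:165]=0;m[205:]=0;m[:,:295]=0;m[:,330:]=0
k=W[m].mean(0);v=k[:2]-[.688,.053];th=-.338
b=[v[0]*np.cos(th)+v[1]*np.sin(th),-v[0]*np.sin(th)+v[1]*np.cos(th)]
print(m.sum(),k,np.hypot(*b),'lever',.525-np.arctan2(b[1],-b[0]))
print('start cap z',W[219:226,399:406,2].mean(),load('top0') and world(*load('top0')[1:])[219:226,399:406,2].mean())
E
```

```text
25 [0.5559956  0.03019168 0.20863166] 0.13396037565692315 lever 1.0340952383091317
start cap z 0.022643395359251473 0.021587562838345762
```

```bash
python3 -c "
from station import bot
print(bot.hand_in(), bot.get_obs()['t'])"
```

```text
the job is handed in; nothing more can be done
the job is handed in; nothing more can be done
```

The job is handed in: the damper lever is at the green end and the green start button was pressed after that. It took about 11 s of the 48 s.

- **Lever:** I pushed the knob from its +y side with the shut fingers, past the half-open notch to the stop. There the force rose from 11 to 24 N without any further movement. After I backed off, the pictures showed the bar against the stop peg and the knob beside the green dot. My last picture measurement gave an angle of about 1.03 rad against 1.05. That reading is rough: it came out 134 mm from the pivot instead of 120, and about 50 mm too high. I therefore relied on the contact position, which put the knob at 60 mm, as it should be at the stop.
- **Green button:** I pressed it down to z = 15.8 mm at 21 N, which is its full 6 mm of travel, and then released it. The cap now reads 22.6 mm, against 21.6 mm before the press, so it is back up.
- **Everything else:** The red button and the look-alikes were not touched. In the last top and side pictures the loose things look undisturbed, and depth checks on the pipe, can and nozzle agree to within 6 mm. The gripper is clear of everything.

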